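# Index the handpiece rack and clip in the spare handpiece

### The arm

A 7-joint arm with a two-finger parallel gripper is mounted at the origin on the work surface. World frame = base frame: x ahead of the robot, y to its left, z up, the work surface at z = 0. Lengths are in m, angles in rad, forces in N, time in s.
With the tool pointing down it reaches from about 0.35 to 0.9 m from the base axis. Payload 19.9 kg.
Tool frame: the origin (TCP) lies between the finger pads; the fingertips stand 19 mm ahead of it and the grasp point (between the pads) is the TCP; z points along the fingers, y is the direction in which the jaws open and shut (so a half turn about z gives the same grasp; the last joint's range is limited). The gripper opens to 94 mm and grips with 3 to 60 N. Pads are 16 mm wide; open, the fingers measure 119 mm over their backs; the gripper's body (75 mm by 177 mm) begins 78 mm behind the grasp point.
Start: joints at [-1.304, 0.417, -0.01, 1.614, 0.005, 1.111, -0.053], TCP at [0.189, 0.596, 0.224] pointing down, gripper open.
Joint ranges: [-2.81, 2.81], [-0.39, 2.02], [-1.27, 1.25], [0.06, 2.57], [-1.19, 4.33], [0.19, 2], [-2.82, 2.82]. Speed limits (rad/s): [1.89, 1.89, 2.39, 2.39, 3.01, 3.01, 3.01].

### API

Orientations are given as a 3x3 rotation matrix whose columns are the frame's x, y, z axes.
In Python, from rig import robot gives the robot as it stands. Calls block until the motion is done:
- robot.move_ptp(position, orientation): joint-space move of the TCP to a pose.
- robot.move_linear(position, velocity=0.15, frame=None, threshold=None): straight line of the TCP; frame=None keeps the orientation; velocity is the mean speed in m/s. With threshold (N) it stops when the force on the tool has changed by that much, and returns True; else False.
- robot.goto_joints(angles): joint-space move.
- robot.gripper_to(opening): finger opening in m; the grip force is fixed at half the most; returns when the fingers have stopped.
- robot.pause(seconds).
- robot.ik(position, orientation): joint angles nearest the present ones, or None.
- robot.get_state(): the state.
- robot.grab_frame(name): name is "scene" or "top" or "wrist"; returns the picture (420x560x3 uint8, red, green, blue); there is no depth.
- robot.camera_info(name): a dict with "fx", "fy", "cx", "cy" (pixels), "rvec" (rotation vector, rad) and "tvec" (3), from world to camera coordinates, as OpenCV has them. Camera axes: x right, y down, z forward; pixel columns grow to the right and rows downward; lengths in m; the calibration is good to about 2 mm. A picture is of the moment at which its call begins: read the wrist's pose just before it. camera_info takes no time and is no camera call; for the wrist camera it gives the pose at the moment of the call.
A pose or a line that the arm cannot do raises robot.PlanningError and nothing moves.
- robot.sign_off(): hands the job in, once; it reports no verdict.
The state is a dict: "time": time; "qpos": joint angles; "joint_vel": joint speeds; "effort": joint torques, N m; "ee_pos": TCP position; "tool_rot": TCP orientation; "force": force on the tool from outside, world axes, zero at the start; "moment": the same for the moment, N m; "opening": finger opening in m.
Only numpy, scipy, OpenCV 4.12 (cv2) and the standard library are available. Lean on these libraries where they do the work, as an engineer would, in place of code of your own. Each camera call takes 0.05 s, during which the arm holds its last target.

### The job

Turn the handpiece rack until its empty clip clicks to rest over the tongue of the base plate. Then take the handpiece from the wooden rest and, keeping its nose pointing outward and down along the clip's slope, press it in past the sprung jaw until it lies fully home in both forks with its collar just above the upper fork and the jaw shut over it. Leave the rack in that notch, do not drop the handpiece, and leave the bottle, the cup and the plaster cast where they stand.

Things in the scene. Friction and masses are not known exactly. Their poses are not given: they have to be found in the camera images.
- rack_base: Fixed grey round base plate, 250 mm across, 12 mm thick. Origin on the rack's vertical turning axis at bench level. A 44 mm wide tongue sticks out along this body's -x to 220 mm from the axis, towards the robot and to its right. On it turns a 300 mm disc (top at 50 mm) with three sloping clips: two hold handpieces that are part of the rack (sweep 185 mm radius, 170 mm high), one is empty.
- rack (a joint): Turntable angle, rad, growing counterclockwise seen from above. 0: the empty clip lies over the tongue, and there a sprung roller drops into the rack's one notch; it starts between -1.5 and -0.5, held by slight friction. Once let go, the roller pulls it into the notch from up to 0.2 rad either side; leaving the notch takes about 0.35 N m, turning it elsewhere much less. Stops at -1.9 and 1.0.
- handle (a point): Centre of the black bar handle on top of the turning axis, 206 mm above the bench. Bar 70 mm long, 14 mm wide, 34 mm high (189 to 223 mm above the bench), on a 12 mm neck. It turns with the turntable; the point's x axis runs along the bar, and the empty clip lies on its -x side.
- clip: The empty clip on the turntable. Origin: where the handpiece's origin lies when home, 110 mm from the turning axis, 115 mm above the bench. x: along the seated handpiece to its nose, outward, 25 degrees below level. z: out of the clip, 25 degrees from vertical; the handpiece goes in along -z. y: across. Room for the fingers between the forks from x = -28 to 28 mm, down to z = -22 mm.
- upper_fork (a point): Middle of the upper of the clip's two grey forks, at x = -46 mm in the clip's frame (the lower one is at +46 mm), on the axis of the seated handpiece. Each fork is 10 mm wide along x; its slot is 25 mm wide, the floor 11 mm below this axis, the sides straight to 7 mm above it and flared to 17 mm above.
- jaw (a joint): Angle of the empty clip's sprung steel jaw, rad: 0 shut, up to 0.45 swung out. It hinges along the clip's x at y = 16, z = -26 mm; two arms (x = -34 and 34 mm) carry roller noses of 5 mm radius that overhang the slot at y = 11.5, z = 15 mm when shut. The handpiece, pressed in with about 10 N, pushes them aside; then they spring shut above it.
- handpiece: Loose straight handpiece, 180 g aluminium rod. Origin on its axis at mid body; x along the axis to the nose, z up in the rest. Body 22 mm in diameter from x = -55 to 55 mm, black collar 31 mm in diameter from -59 to -51 mm, black tail 18 mm thick to -75 mm. When home the collar meets the uphill face of the clip's upper fork; let go up to 5 mm higher, it is home too.
- nose (a point): Tip of the handpiece's steel nose, 77 mm from its origin along its x.
- rest: Fixed wooden rest, 130 x 70 mm, origin at the middle of its underside. The handpiece lies on four uprights (8 mm wide, 42 mm either way along its length, tops at 42.5 mm), its axis level at 50 mm above the bench along the rest's x, nose towards the rest's -x (roughly towards the robot). Nothing else of the rest is higher than 8 mm.
- bottle: White squeeze bottle, 54 mm across, 150 mm high, standing; leave alone. Origin under its centre.
- cup: Clear mixing cup, 72 mm across, 60 mm high, standing; leave alone. Origin under its centre.
- cast: Plaster dental cast, 75 x 65 x 32 mm; leave alone. Origin under its centre.
Not all that is in view belongs to the job. Of the things shaped like the handpiece, the aluminium one is meant.

How it is judged:
On the way, in this order (a step that is already met when the one before it is completed fails the run):
1. the rack rests in the notch where the empty clip lies over the tongue, the handle let go (value of joint rack between -0.06 and 0.06 rad and velocity of joint rack between -0.1 and 0.1 rad/s and contact force between the fingers and anything else below 0.2 N), for 0.2 s.
2. the handpiece is home in both forks, the jaw shut over it, the rack still in that notch (value of joint rack between -0.06 and 0.06 rad and x of handpiece in the frame of clip between -0.009 and 0.005 m and y of handpiece in the frame of clip between -0.004 and 0.004 m and z of handpiece in the frame of clip between -0.004 and 0.004 m and angle between the x axis of handpiece and the x axis of clip, either way round below 0.06 rad and x of nose in the frame of clip above 0.05 m and value of joint jaw below 0.06 rad), for 0.2 s.
At the end, for the whole second after the job is handed in: Rack within 0.06 rad of the notch with the clip over the tongue; handpiece at rest in the clip, nose down the slope, within 4 mm of home across and in depth, 9 mm above to 5 mm below home along the slope, axes within 0.06 rad; jaw shut over it (below 0.06 rad) (all of step 2 and linear speed of handpiece below 0.02 m/s); the robot touches nothing.
It fails at once if the squeeze bottle is moved more than 20 mm or tipped (distance of bottle from where it was at the start of the episode above 0.02 m or angle between bottle's own z axis and vertical above 0.35 rad).
It fails at once if the mixing cup is moved more than 20 mm or tipped (distance of cup from where it was at the start of the episode above 0.02 m or angle between cup's own z axis and vertical above 0.35 rad).
It fails at once if the plaster cast is moved more than 20 mm or tipped (distance of cast from where it was at the start of the episode above 0.02 m or angle between cast's own z axis and vertical above 0.35 rad).
It fails at once if the handpiece falls on the bench (its middle below 33 mm) (height (world z) of handpiece below 0.033 m).
It also fails if it takes over 56 s, if anything falls off the work surface, if the arm or the gripper's body presses on something with over 40 N, if the wrist force passes 120 N, or if a joint passes its speed limit or range.

## Working session

There is one attempt and no reset: what is moved stays moved. The work goes in short steps, each a Python script; the robot and the scene stay as the last script left them, time stands still between calls to the robot, and variables do not carry over. Pictures are saved under pics/ and viewed, and the job is handed in when it is done.

```bash
mkdir -p pics; ls
python3 - <<'E'
from rig import robot
import cv2
for n in ["scene","top","wrist"]:
    im=robot.grab_frame(n); cv2.imwrite(f"pics/{n}0.png",im[:,:,::-1]); print(n,robot.camera_info(n))
s=robot.get_state(); print(s["time"],s["ee_pos"],s["tool_rot"],s["opening"],s["force"])
E
```

```text
pics
scene {'fx': 453.6148466944441, 'fy': 453.6148466944441, 'cx': 273.1691565195414, 'cy': 215.0293345544179, 'rvec': array([ 1.31435446,  1.98393458, -1.050375  ]), 'tvec': array([ 0.09148728, -0.12831148,  1.73300324])}
top {'fx': 523.2989099074373, 'fy': 523.2989099074373, 'cx': 280.4649750741256, 'cy': 213.95254255409134, 'rvec': array([ 2.13981111, -2.06258445,  0.22395178]), 'tvec': array([0.07106962, 0.48360277, 1.60140003])}
wrist {'fx': 358.66134581086845, 'fy': 358.66134581086845, 'cx': 278.0019144651382, 'cy': 214.99930023930267, 'rvec': array([-2.33706287, -1.71095477, -0.24883094]), 'tvec': array([-0.62419366, -0.03007071,  0.39121704])}
0.15 [0.18927477 0.59539599 0.22400861] [[-9.53017710e-01  3.02914530e-01 -1.77109063e-04]
 [ 3.02914569e-01  9.53017335e-01 -8.50626545e-04]
 [-8.88791334e-05 -8.64311077e-04 -9.99999623e-01]] 0.09390831870533672 [-0.18290696 -0.0421734  -0.49934363]
```

View pics/scene0.png

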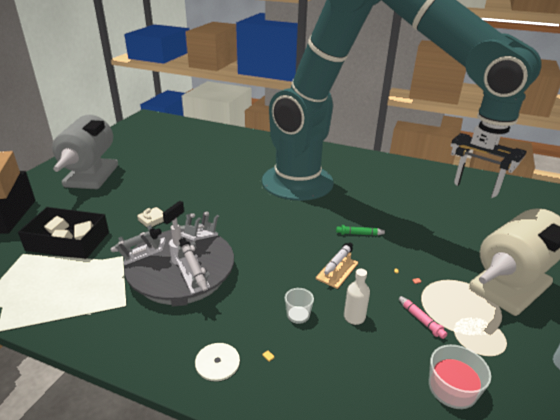

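View pics/top0.png

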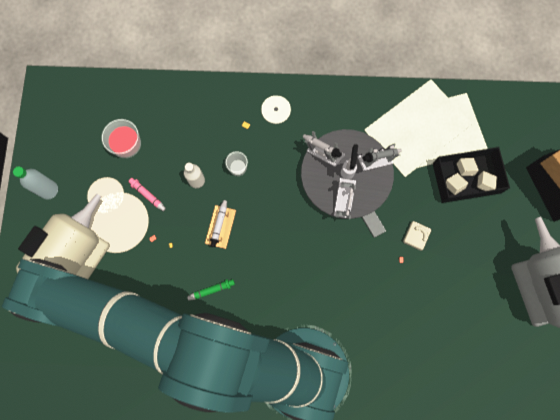

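View pics/wrist0.png

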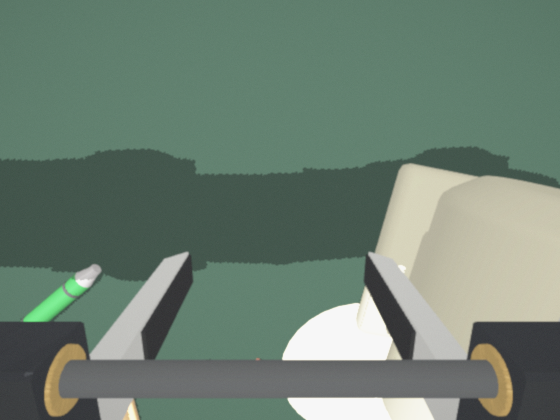

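```bash
cat > h.py <<'E'
import numpy as np, cv2
from rig import robot
def cam(n):
    c=robot.camera_info(n); K=np.array([[c['fx'],0,c['cx']],[0,c['fy'],c['cy']],[0,0,1]]); return K,cv2.Rodrigues(c['rvec'])[0],np.array(c['tvec']),c
def pix2z(n,uv,z,C=None):
    K,R,t,_=C or cam(n); d=R.T@np.linalg.inv(K)@np.array([uv[0],uv[1],1.]); o=-R.T@t
    return o+d*(z-o[2])/d[2]
def proj(n,P,C=None):
    K,R,t,_=C or cam(n); q=(R@np.atleast_2d(P).T).T+t; q=q@K.T; return q[:,:2]/q[:,2:]
def zoom(im,x,y,w,h,s,name):
    c=cv2.resize(im[y:y+h,x:x+w],None,fx=s,fy=s,interpolation=cv2.INTER_CUBIC); cv2.imwrite('pics/'+name,c[:,:,::-1])
E
python3 - <<'E'
from h import *
t=cv2.imread('pics/top0.png')[:,:,::-1]
zoom(t,280,110,160,130,5,'t_rack.png'); zoom(t,170,140,100,120,5,'t_rest.png')
s=cv2.imread('pics/scene0.png')[:,:,::-1]
zoom(s,100,180,160,130,5,'s_rack.png')
E
```

```text
(no output)
```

View pics/t_rack.png

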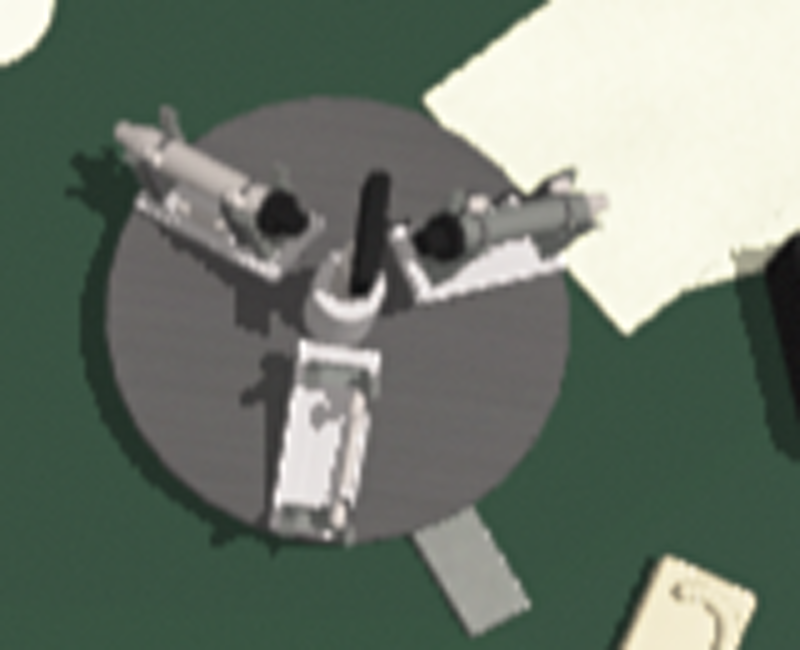

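View pics/t_rest.png

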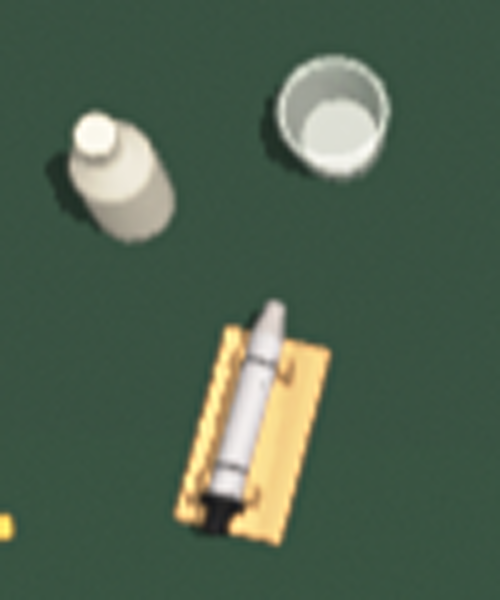

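View pics/s_rack.png

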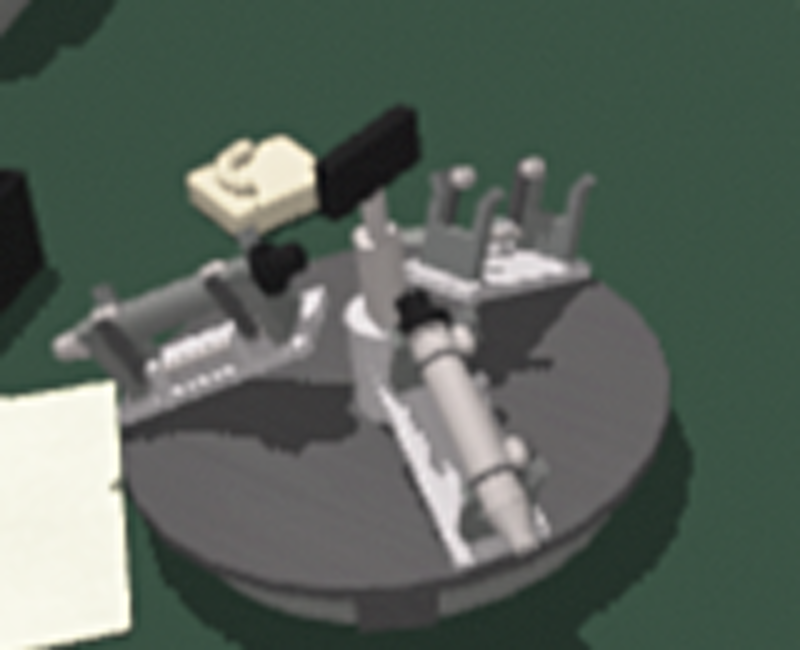

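Run:
```python
from h import *
C=cam("top"); C2=cam("scene")
np.set_printoptions(precision=4,suppress=True)
z=lambda x,y,ox,oy:(ox+(x+.5)/5-.5,oy+(y+.5)/5-.5)
P=lambda n,a,h,c:pix2z(n,a,h,c)
print("base",proj("top",[0,0,0],C))
r=lambda x,y:z(x,y,280,110)
pts=np.array([P("top",r(x,y),.05,C)[:2] for x,y in [(107,310),(570,320),(340,97),(335,543),(180,165),(500,170),(170,460),(510,460)]])
A=np.c_[2*pts,np.ones(len(pts))]; s=np.linalg.lstsq(A,(pts**2).sum(1),rcond=None)[0]
print("disc",s[:2],np.sqrt(s[2]+s[0]**2+s[1]**2))
for a in [(475,636),(531,604)]: print("tongue",P("top",r(*a),.012,C))
for a in [(378,176),(363,293)]: print("bar",P("top",r(*a),.223,C))
q=lambda x,y:z(x,y,170,140)
for nm,a,h in [("nose",(275,303),.05),("tail",(215,532),.05),("collarmid",(221,500),.055),("bandn",(260,364),.06),("bandt",(231,466),.06),("bottletop",(96,135),.15),("cuprim",(334,117),.06)]: print(nm,P("top",q(*a),h,C))
for a in [(233,325),(330,347),(281,545),(176,518)]: print("rest",P("top",q(*a),.008,C))
print("cast",P("top",(417,235),.032,C))
```

```text
base [[303.6888 371.9823]]
disc [ 0.6256 -0.1215] 0.1473338074644965
tongue [ 0.4258 -0.2155  0.012 ]
tongue [ 0.4481 -0.2516  0.012 ]
bar [ 0.6572 -0.1233  0.223 ]
bar [ 0.5855 -0.1151  0.223 ]
nose [0.5199 0.2686 0.05  ]
tail [0.3711 0.2972 0.05  ]
collarmid [0.3907 0.2941 0.055 ]
bandn [0.4775 0.2744 0.06  ]
bandt [0.4116 0.2885 0.06  ]
bottletop [0.5963 0.3714 0.15  ]
cuprim [0.6422 0.2368 0.06  ]
rest [0.5145 0.3003 0.008 ]
rest [0.5021 0.2361 0.008 ]
rest [0.3708 0.2602 0.008 ]
rest [0.3858 0.3288 0.008 ]
cast [ 0.4328 -0.3465  0.032 ]
```

```bash
cat >> h.py <<'E'
def Rdown(yaw):
    c,s=np.cos(yaw),np.sin(yaw); x=np.array([c,s,0]); z=np.array([0,0,-1.]); return np.c_[x,np.cross(z,x),z]
def Rclip(yaw): # outward azimuth
    t=np.radians(25); o=np.array([np.cos(yaw),np.sin(yaw),0]); u=np.array([0,0,1.])
    x=np.cos(t)*o-np.sin(t)*u; z=np.sin(t)*o+np.cos(t)*u; return np.c_[x,np.cross(z,x),z]
def toolclip(yaw,s): # tool rot with tool x = s*clip x
    R=Rclip(yaw); return np.c_[s*R[:,0],-s*R[:,1],-R[:,2]]
E
python3 - <<'E'
from h import *
np.set_printoptions(precision=3,suppress=True)
print("tcp in wrist",proj("wrist",robot.get_state()["ee_pos"]))
d=np.degrees; r=np.radians
ax=np.array([.624,-.120,0])
for k in (0,180):
    for a in (-6.5,31):
        print("handle",k,a,robot.ik(ax+[0,0,.206],Rdown(r(a+k))),robot.ik(ax+[0,0,.36],Rdown(r(a+k))))
    print("grasp",k,robot.ik([.4446,.283,.053],Rdown(r(-10.9+k))))
o=np.array([np.cos(r(211)),np.sin(r(211)),0]); cl=ax+.11*o+[0,0,.115]
for s in (1,-1):
  for h in (0,.06,.12): print("clip",s,h,robot.ik(cl+Rclip(r(211))[:,2]*h,toolclip(r(211),s)))
E
```

```text
tcp in wrist [[278.684 285.588]]
handle 0 -6.5 [-0.537  0.662  1.02   1.629 -0.598  1.195 -1.068] [-0.505  0.489  0.969  1.426 -0.401  1.435 -1.222]
handle 0 31 [-0.43   0.577  0.823  1.625 -0.455  1.142 -0.525] [-0.422  0.441  0.819  1.423 -0.321  1.415 -0.631]
grasp 0 [-1.106  0.558  0.605  2.    -0.472  0.724 -1.972]
handle 180 -6.5 [-0.402  0.56   0.775  1.624 -0.423  1.132  1.938] [-0.459  0.46   0.883  1.424 -0.354  1.422  1.882]
handle 180 31 [-0.254  0.501  0.549  1.62  -0.285  1.102  2.481] [-0.365  0.418  0.726  1.421 -0.277  1.406  2.475]
grasp 180 [-0.719  0.483  0.115  1.988 -0.086  0.675  0.83 ]
clip 1 0 [ 1.208  0.522 -0.901  2.053  0.096  0.488  2.463]
clip 1 0.06 [ 1.278  0.382 -0.899  2.043 -0.116  0.61   2.652]
clip 1 0.12 [ 1.495  0.311 -1.072  2.013 -0.142  0.744  2.681]
clip -1 0 [ 0.038  0.403  0.515  2.089 -0.972  0.707  0.233]
clip -1 0.06 [-0.46   0.566  1.251  2.092 -1.16   1.082  0.387]
clip -1 0.12 [-0.23   0.221  0.9    2.061 -0.756  0.915  0.081]
```

Run:
```python
from h import *
np.set_printoptions(precision=3,suppress=True)
robot.move_linear([.19,.596,.36],velocity=.3)
R=Rdown(np.radians(-6.5))
robot.move_ptp([.624,-.120,.33],R)
C=cam("wrist"); im=robot.grab_frame("wrist"); cv2.imwrite('pics/w1.png',im[:,:,::-1]); np.savez('w1.npz',K=C[0],R=C[1],t=C[2])
t=robot.grab_frame("top");
s=robot.get_state(); print(s["time"],s["ee_pos"],s["qpos"],s["force"])
for p in [(.624,-.12,.223),(.659,-.124,.223),(.589,-.116,.223)]: print(proj("wrist",p,C))
print(-C[1].T@C[2])
```

```text
3.7917 [ 0.624 -0.119  0.33 ] [-0.515  0.513  0.978  1.473 -0.427  1.382 -1.2  ] [ 0.013 -0.041 -0.149]
[[278.588 220.576]]
[[278.738 175.656]]
[[278.448 262.377]]
[ 0.707 -0.129  0.489]
```

View pics/w1.png

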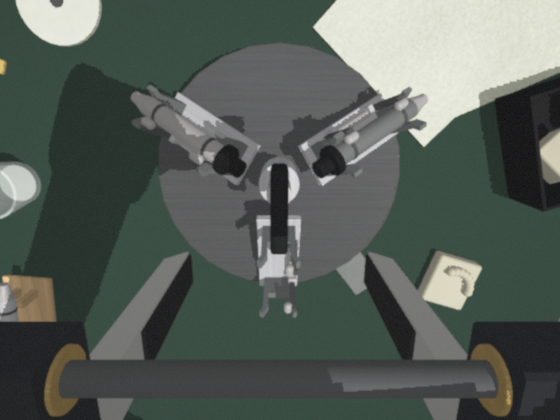

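Run:
```python
from h import *
im=cv2.imread('pics/w1.png')[:,:,::-1]
zoom(np.clip(im.astype(float)*2.2,0,255).astype(np.uint8),225,150,110,120,5,'w1z.png')
```

```text
(no output)
```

View pics/w1z.png

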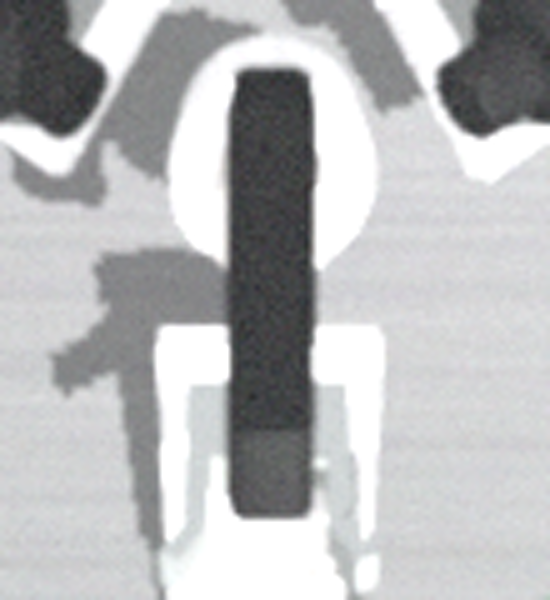

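Run:
```python
from h import *
from scipy.optimize import least_squares
np.set_printoptions(precision=4,suppress=True)
d=np.load('w1.npz'); C=(d['K'],d['R'],d['t'],None)
im=cv2.imread('pics/w1.png')
# disc mask: grey vs green
b,g,r=[im[:,:,i].astype(int) for i in range(3)]
hsv=cv2.cvtColor(im,cv2.COLOR_BGR2HSV); 
T=cv2.imread('pics/top0.png'); Ct=cam("top")
def radial(img,C,name,c0):
    pts=[]
    lab=cv2.cvtColor(img,cv2.COLOR_BGR2LAB)[:,:,1].astype(float)
    lab=cv2.GaussianBlur(lab,(3,3),0)
    for a in np.radians(np.arange(0,360,4)):
        rr=np.arange(.135,.162,.0005)
        P=np.c_[c0[0]+rr*np.cos(a),c0[1]+rr*np.sin(a),np.full(len(rr),.05)]
        uv=proj(name,P,C).astype(np.float32)
        v=cv2.remap(lab,uv[:,0],uv[:,1],cv2.INTER_LINEAR).ravel()
        gq=v[4:]-v[:-4]; i=np.argmin(gq)
        if gq[i]<-4: pts.append(P[i+2,:2])
    pts=np.array(pts)
    f=lambda p:np.hypot(pts[:,0]-p[0],pts[:,1]-p[1])-p[2]
    s=least_squares(f,[*c0,.15],loss='soft_l1',f_scale=.001); print(name,len(pts),s.x,np.median(abs(f(s.x))))
for it in ((.625,-.121),(.628,-.12)):
    radial(im,C,"wrist",it); radial(T,Ct,"top",it)
for p in [(280,70),(232,512),(312,512),(230,100),(315,100),(272,70)]:
    print(p,pix2z("wrist",(225+(p[0]+.5)/5-.5,150+(p[1]+.5)/5-.5),.223,C))
```

```text
wrist 63 [ 0.6297 -0.1208  0.1486] 0.000265205844809574
top 3 [ 0.6242 -0.1856  0.0854] 1.9127666117668696e-10
wrist 61 [ 0.6297 -0.1208  0.1485] 0.000298533139494489
top 1 [ 0.6279 -0.1202  0.1503] 3.1323146576500704e-09
(280, 70) [ 0.6678 -0.1264  0.223 ]
(232, 512) [ 0.5986 -0.1111  0.223 ]
(312, 512) [ 0.5972 -0.1238  0.223 ]
(230, 100) [ 0.6642 -0.1185  0.223 ]
(315, 100) [ 0.6628 -0.1311  0.223 ]
(272, 70) [ 0.668  -0.1252  0.223 ]
```

Run:
```python
from h import *
np.set_printoptions(precision=4,suppress=True)
s=robot.get_state(); p=np.array(s["ee_pos"]);R=np.array(s["tool_rot"]); print(p,R)
C=cam("wrist"); im=robot.grab_frame("wrist"); cv2.imwrite('pics/w2.png',im[:,:,::-1]); np.savez('w2.npz',K=C[0],R=C[1],t=C[2])
print("wristcam",-C[1].T@C[2], C[1].T)
print(abs(im.astype(int)-cv2.imread('pics/w1.png')[:,:,::-1]).mean())
for n in ("scene","top"):
    im=robot.grab_frame(n).copy(); cc=cam(n); print(n,-cc[1].T@cc[2])
    cv2.imwrite(f'pics/{n}2.png',im[:,:,::-1])
    for sgn in (1,-1):
        uv=proj(n,p+R@[0,sgn*.047,.019])[0]; print(uv)
    c=proj(n,p)[0].astype(int); zoom(im,max(c[0]-60,0),max(c[1]-60,0),120,120,6,f'{n}2z.png'); print(c)
```

```text
[ 0.6242 -0.1194  0.33  ] [[ 0.9937 -0.1121  0.    ]
 [-0.1121 -0.9937  0.0002]
 [-0.     -0.0002 -1.    ]]
wristcam [ 0.7068 -0.129   0.4888] [[-0.1113 -0.9528 -0.2825]
 [-0.9938  0.1068  0.0315]
 [ 0.0001  0.2842 -0.9588]]
1.7178373015873016
scene [1.4369 0.4851 0.8533]
[155.268  171.2431]
[185.2403 180.5664]
[169 168]
top [0.1195 0.0692 1.6686]
[375.1237 147.3998]
[340.9905 142.6003]
[359 142]
```

View pics/scene2z.png

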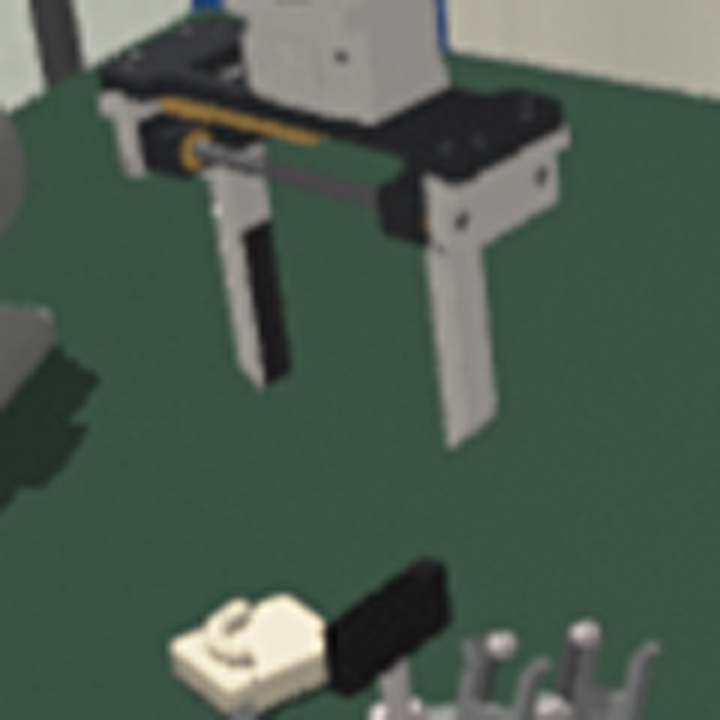

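View pics/top2z.png

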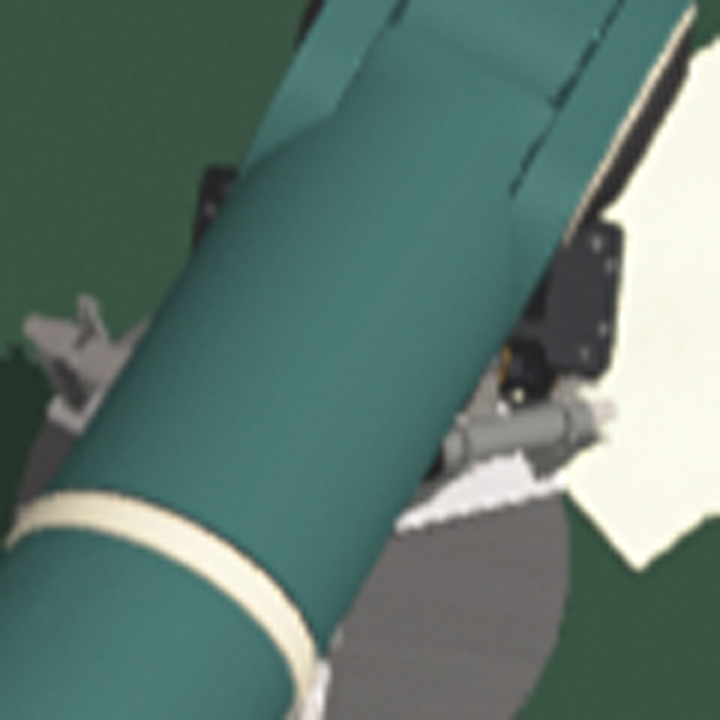

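Run:
```python
from h import *
from scipy.optimize import least_squares
np.set_printoptions(precision=4,suppress=True)
def box(x,y,yaw):
    c,s=np.cos(yaw),np.sin(yaw)
    return np.array([[x+c*a-s*b,y+s*a+c*b,h] for a in(-.035,.035) for b in (-.007,.007) for h in (.189,.223)])
def sil(img,rng):
    pass
d=np.load('w2.npz'); cams={'wrist':((d['K'],d['R'],d['t'],None),cv2.imread('pics/w2.png')),'top':(cam('top'),cv2.imread('pics/top0.png')),'scene':(cam('scene'),cv2.imread('pics/scene0.png'))}
for yaw in (-6.5,):
  for n,(C,im) in cams.items():
    g=im.max(axis=2).astype(float)
    dark=(g<(62 if n!='wrist' else 40)).astype(np.uint8)
    b0=proj(n,box(.627,-.12,np.radians(yaw)),C).mean(0)
    nc,lab,st,ce=cv2.connectedComponentsWithStats(dark)
    i=min(range(1,nc),key=lambda k:np.hypot(*(ce[k]-b0))+(1e3 if st[k,4]<30 else 0))
    print(n,b0,ce[i],st[i])
    m=(lab==i)
    def obj(p):
        uv=proj(n,box(p[0],p[1],p[2]),C); h=cv2.convexHull(uv.astype(np.float32))[:,0]
        ss=4; M=np.zeros((im.shape[0]*ss,im.shape[1]*ss),np.uint8); cv2.fillConvexPoly(M,np.round((h+.5)*ss-.5).astype(np.int32),1)
        M=cv2.resize(M.astype(np.float32),(im.shape[1],im.shape[0]),interpolation=cv2.INTER_AREA)
        return np.abs(M-m).sum()
    from scipy.optimize import minimize
    best=min((minimize(obj,[x0,-.12,np.radians(-6.5)],method='Nelder-Mead',options=dict(initial_simplex=[[x0,-.12,-.113],[x0+.005,-.12,-.113],[x0,-.115,-.113],[x0,-.12,-.16]],maxiter=120)) for x0 in (.622,.631)),key=lambda r:r.fun)
    print(n,best.x[:2],np.degrees(best.x[2]),best.fun,m.sum())
```

```text
wrist [277.8174 209.7529] [278.3053 200.7115] [ 270  164   17   82 1130]
wrist [ 0.6289 -0.1204] -6.386460505782421 590.125 1130
top [353.2141 156.5378] [354.0493 157.162 ] [350 145  10  27 142]
top [ 0.6268 -0.1212] -6.6909963053114705 49.6875 142
scene [173.5804 212.0887] [173.1713 212.0035] [163 201  21  23 286]
scene [ 0.6259 -0.121 ] -1.9814948524596074 45.0625 286
```

Run:
```python
from h import *
np.set_printoptions(precision=3,suppress=True)
p=np.array([.628,-.1208,.207]); r=np.radians
def st(l):
    s=robot.get_state(); print(l,round(s["time"],2),s["ee_pos"],s["force"],s["moment"],s["opening"])
print(robot.move_linear(p+[0,0,.04],velocity=.15,frame=Rdown(r(-6.6))))
print(robot.move_linear(p,velocity=.1,threshold=8)); st("down")
robot.gripper_to(.01); st("grip")
```

```text
False
False
down 5.19 [ 0.628 -0.121  0.207] [-0.325  0.326  0.467] [-0.05   0.141 -0.025] 0.09360994660383914
grip 6.39 [ 0.628 -0.12   0.207] [-0.947  4.18   0.298] [ 0.951  0.34  -0.113] 0.013559906385994606
```

Run:
```python
from h import *
np.set_printoptions(precision=3,suppress=True)
p=np.array([.628,-.1206,.207]); r=np.radians
def st(l):
    s=robot.get_state(); print(l,round(s["time"],2),s["ee_pos"],s["force"],s["moment"],s["opening"],s["qpos"])
for a in (0,10,20,31):
    robot.move_ptp(p,Rdown(r(a))); st(a)
    if np.linalg.norm(robot.get_state()["force"])>45: break
```

```text
0 6.64 [ 0.628 -0.12   0.207] [ 1.969  3.36  -0.422] [ 0.768 -0.185 -0.367] 0.013964856704004632 [-0.46   0.606  0.881  1.614 -0.5    1.162 -1.036]
10 6.92 [ 0.628 -0.121  0.207] [ 1.642  3.625 -0.928] [ 0.561 -0.086  0.17 ] 0.013678153645705722 [-0.436  0.59   0.84   1.614 -0.471  1.152 -0.885]
20 7.19 [ 0.628 -0.121  0.207] [0.847 1.319 0.159] [0.111 0.106 0.644] 0.01424771381995042 [-0.412  0.575  0.8    1.613 -0.443  1.144 -0.734]
31 7.48 [ 0.628 -0.121  0.207] [-1.06  -1.013  0.813] [-0.536  0.468 -0.583] 0.014095623549235468 [-0.385  0.56   0.755  1.612 -0.413  1.135 -0.568]
```

Run:
```python
from h import *
np.set_printoptions(precision=3,suppress=True)
def st(l):
    s=robot.get_state(); print(l,round(s["time"],2),s["ee_pos"],s["force"],s["moment"],s["opening"])
robot.pause(.2); st("held")
robot.gripper_to(.05); robot.pause(.6); st("open")
robot.move_linear([.628,-.1206,.33],velocity=.25); robot.pause(.2)
C=cam("wrist"); im=robot.grab_frame("wrist"); cv2.imwrite('pics/w3.png',im[:,:,::-1]); np.savez('w3.npz',K=C[0],R=C[1],t=C[2]); st("up")
```

```text
held 7.68 [ 0.628 -0.121  0.207] [ 0.064 -3.592  0.529] [-0.773  0.254 -0.102] 0.014017371160415687
open 9.02 [ 0.628 -0.121  0.207] [ 0.367  0.222 -0.409] [-0.038  0.077 -0.02 ] 0.05000190980548878
up 9.91 [ 0.628 -0.12   0.329] [ 0.494 -0.006 -0.418] [-0.037  0.091  0.039] 0.050265074915282454
```

View pics/w3.png

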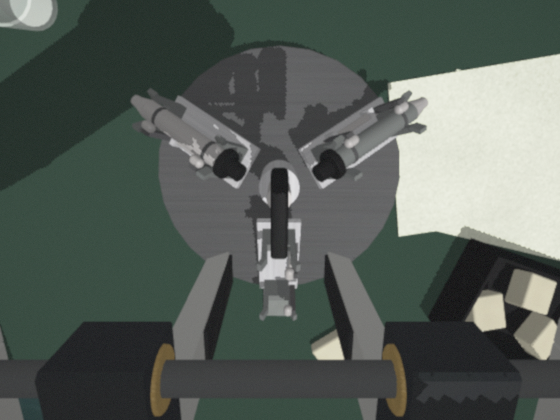

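Run:
```python
from h import *
np.set_printoptions(precision=2,suppress=True)
d=np.load('w3.npz'); C=(d['K'],d['R'],d['t'],None)
im=cv2.imread('pics/w3.png')[:,:,::-1]
im=np.clip(im.astype(float)*2,0,255).astype(np.uint8).copy()
ox,oy,s=220,155,5
big=cv2.resize(im[oy:oy+118,ox:ox+120],None,fx=s,fy=s,interpolation=cv2.INTER_CUBIC)
def draw(P,col):
    for u,v in proj("wrist",P,C): cv2.circle(big,(int((u-ox+.5)*s),int((v-oy+.5)*s)),3,col,-1)
ax=np.array([.628,-.1207,0]); yaw=np.radians(31)
o=-np.array([np.cos(yaw),np.sin(yaw),0]); l=np.array([-o[1],o[0],0])
draw([ax+a*o+b*l+[0,0,.223] for a in(-.035,.035) for b in (-.007,.007)],(255,0,0))
Rc=Rclip(yaw+np.pi); cl=ax+.11*o+[0,0,.115]
draw([cl+Rc@[x,y,17e-3] for x in(-.041,-.051,.041,.051) for y in(-.0125,.0125)],(0,255,0))
draw([cl+Rc@[x,.0115,.015] for x in(-.034,.034)],(0,128,255))
draw([ax+.22*o+b*l+[0,0,.012] for b in (-.022,.022)],(255,255,0))
cv2.imwrite('pics/w3z.png',big[:,:,::-1])
```

```text
(no output)
```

View pics/w3z.png

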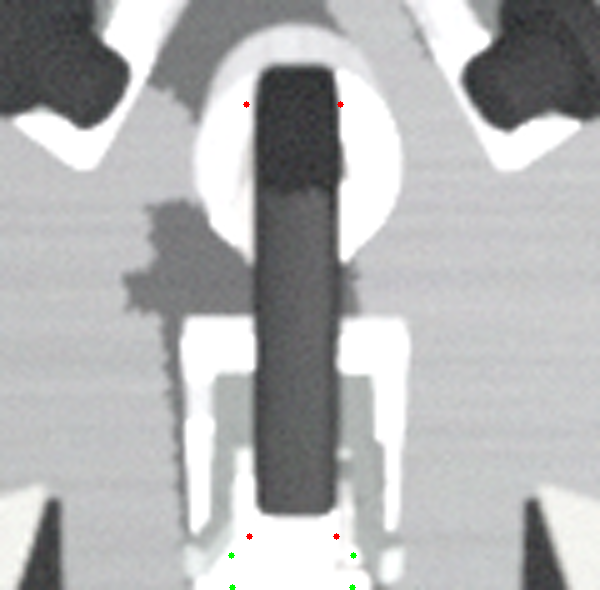

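Run:
```python
from h import *
np.set_printoptions(precision=4,suppress=True)
R=Rdown(np.radians(-10.9+180))
robot.move_ptp([.4446,.283,.20],R); robot.gripper_to(.07); robot.pause(.2)
s=robot.get_state(); print(s["time"],s["ee_pos"],s["qpos"])
C=cam("wrist"); im=robot.grab_frame("wrist"); cv2.imwrite('pics/w4.png',im[:,:,::-1]); np.savez('w4.npz',K=C[0],R=C[1],t=C[2])
big=np.clip(im.astype(float)*1.5,0,255).astype(np.uint8).copy()
u=-R[:,0]; o=np.array([.4446,.283,.05])
for a in (-.075,-.055,0,.055,.077): 
    for p in proj("wrist",o+a*u,C): cv2.circle(big,(int(round(p[0])),int(round(p[1]))),2,(255,0,0),-1); print(a,p)
cv2.imwrite('pics/w4d.png',big[:,:,::-1])
```

```text
12.325 [0.4446 0.283  0.2   ] [-0.8755  0.2757  0.2961  1.8913 -0.0953  0.9881  0.843 ]
-0.075 [278.4743 118.7598]
-0.055 [278.4482 143.17  ]
0 [278.3813 205.7952]
0.055 [278.3207 262.5481]
0.077 [278.298  283.7867]
```

View pics/w4d.png

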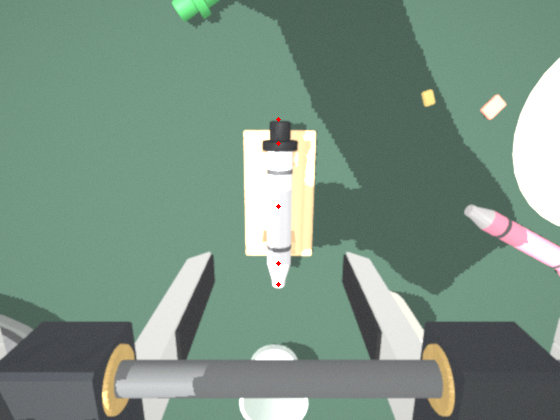

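Run:
```python
from h import *
np.set_printoptions(precision=4,suppress=True)
d=np.load('w4.npz'); right=d['R'][0]; R=Rdown(np.radians(-10.9+180)); n=-R[:,0]
o=np.array([.4446,.283,0])+.0015*n+.0009*right; t=-n+.0097*right; yaw=np.arctan2(t[1],t[0]); print(right,o,np.degrees(yaw))
def st(l):
    s=robot.get_state(); print(l,round(s["time"],2),s["ee_pos"],s["force"],s["moment"],s["opening"])
R=Rdown(yaw); o[2]=.0525
robot.move_linear(o+[0,0,.05],velocity=.2,frame=R)
print(robot.move_linear(o,velocity=.08,threshold=8)); st("down")
robot.gripper_to(.018); robot.pause(.1); st("grip")
robot.move_linear(o+[0,0,.12],velocity=.12); robot.pause(.2); st("up")
im=robot.grab_frame("wrist"); cv2.imwrite('pics/w5.png',im[:,:,::-1]); 
np.save('grasp.npy',o)
C=cam("wrist"); p=np.array(robot.get_state()["ee_pos"])
print(proj("wrist",[p-np.array([0,0,.0025])-R[:,0]*a for a in(-.075,-.055,.077)],C))
```

```text
[ 0.1884  0.9821 -0.0002] [ 0.4462  0.2836 -0.    ] 168.5442524590875
False
down 13.79 [0.4465 0.2836 0.0527] [ 0.2234 -0.8403 -0.7699] [ 0.0135  0.021  -0.0176] 0.0697370129644416
grip 14.71 [0.4462 0.2836 0.0525] [-0.1642  0.9087 -0.7843] [0.0688 0.0322 0.0057] 0.021549076833270703
up 16.06 [0.4461 0.2835 0.172 ] [ 0.554  -0.3028 -1.6514] [-0.0694  0.0415 -0.0447] 0.021319593054706515
[[278.8143 128.5526]
 [278.7558 173.8129]
 [278.4532 407.8331]]
```

View pics/w5.png

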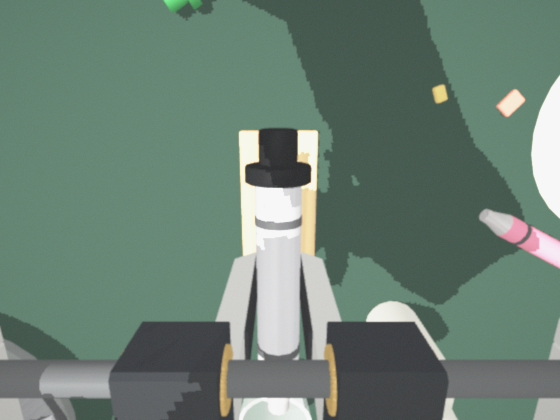

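```bash
cat >> h.py <<'E'
AX=np.array([.628,-.1207,0]); YAW=np.radians(211)
RC=Rclip(YAW); CL=AX+.11*np.array([np.cos(YAW),np.sin(YAW),0])+[0,0,.115]
RT=toolclip(YAW,-1)
def tgt(x,y,h): return CL+RC@np.array([x,y,h+.0025])
def st(l):
    s=robot.get_state(); print(l,round(s["time"],2),s["ee_pos"],s["force"],s["moment"],s["opening"],s["qpos"])
E
python3 - <<'E'
from h import *
np.set_printoptions(precision=3,suppress=True)
o=np.load('grasp.npy')
robot.move_linear([o[0],o[1],.30],velocity=.25); st("up")
for h in (.15,.1,.06,.03,0): print(h,robot.ik(tgt(-.0035,0,h),RT))
E
```

```text
up 16.77 [0.446 0.283 0.299] [-0.05  -0.98  -2.801] [-0.04  -0.02   0.026] 0.021424353128908568 [-0.896  0.182  0.312  1.769 -0.059  1.201  0.803]
0.15 [-0.358  0.193  1.054  2.03  -0.713  0.98   0.044]
0.1 [-0.337  0.315  1.033  2.06  -0.876  0.947  0.168]
0.06 [-0.349  0.432  1.051  2.076 -1.028  0.95   0.278]
0.03 [-0.361  0.525  1.065  2.084 -1.144  0.966  0.355]
0 [ 0.019  0.407  0.532  2.077 -0.969  0.718  0.219]
```

Run:
```python
from h import *
np.set_printoptions(precision=3,suppress=True)
robot.goto_joints([0.02,.08,.53,2.05,-.85,.75,.2]); st("mid")
for h in (.15,.1,.06,.03,0): print(h,robot.ik(tgt(-.0035,0,h),RT))
```

```text
mid 18.51 [ 0.552 -0.18   0.298] [ 0.474  0.112 -2.314] [-0.377  0.909  0.024] 0.02130710597889991 [ 0.019  0.08   0.529  2.05  -0.85   0.75   0.2  ]
0.15 [ 0.042  0.128  0.585  2.021 -0.603  0.921 -0.062]
0.1 [ 0.044  0.213  0.56   2.051 -0.704  0.84   0.016]
0.06 [ 0.042  0.286  0.54   2.067 -0.799  0.782  0.089]
0.03 [ 0.041  0.343  0.524  2.073 -0.875  0.744  0.148]
0 [ 0.041  0.402  0.505  2.076 -0.956  0.709  0.209]
```

Run:
```python
from h import *
np.set_printoptions(precision=3,suppress=True)
robot.move_ptp(tgt(-.0035,0,.15),RT); robot.move_linear(tgt(-.0035,0,.06),velocity=.12); robot.pause(.3); st("pre")
C=cam("wrist")
for n in ("wrist","scene","top"):
    im=robot.grab_frame(n); cv2.imwrite(f'pics/{n}6.png',im[:,:,::-1])
    uv=proj(n,CL)[0].astype(int); print(n,uv)
    if n!="wrist": zoom(im,max(uv[0]-55,0),uv[1]-55,110,110,6,f'{n}6z.png')
```

```text
pre 20.15 [ 0.514 -0.189  0.174] [ 0.243  0.566 -0.984] [-0.34   0.651  0.003] 0.021391710198428417 [ 0.059  0.282  0.52   2.066 -0.791  0.778  0.082]
wrist [277 244]
scene [178 217]
top [367 195]
```

View pics/wrist6.png

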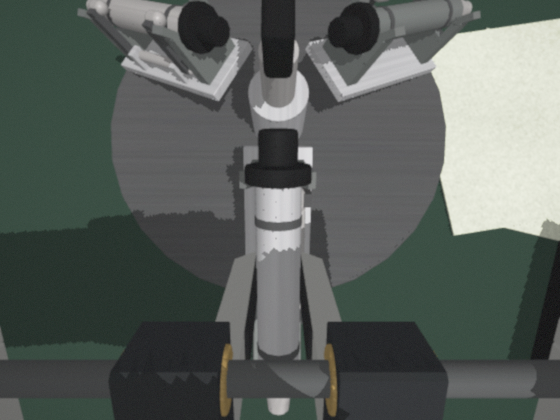

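View pics/scene6z.png

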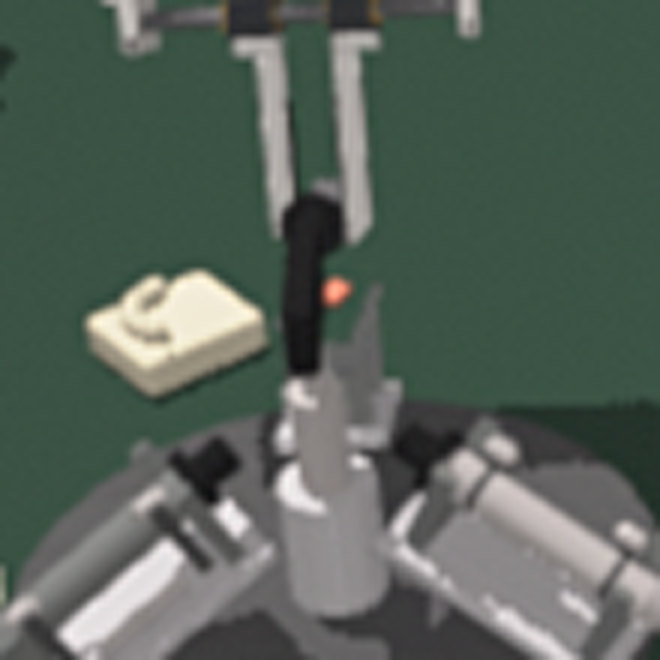

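View pics/top6z.png

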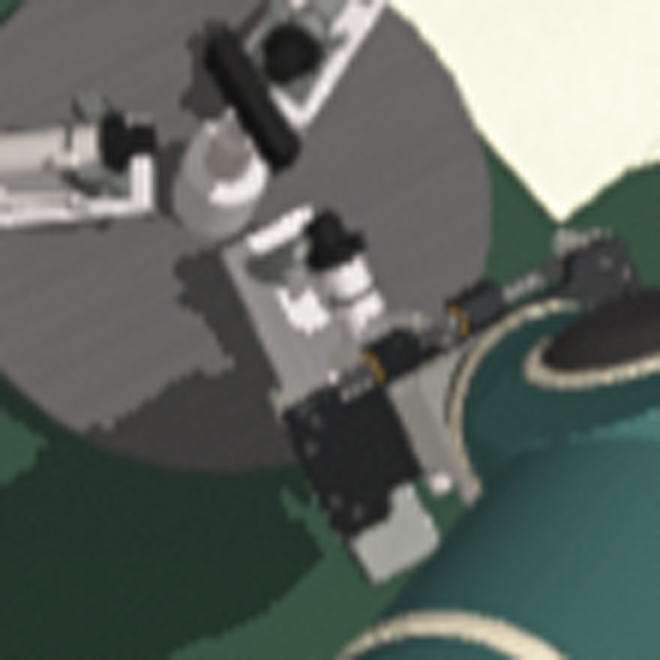

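Run:
```python
from h import *
np.set_printoptions(precision=1,suppress=True)
C=cam("wrist"); im=cv2.imread('pics/wrist6.png')[:,:,::-1]
big=np.clip(im.astype(float)*2,0,255).astype(np.uint8); s=3; big=cv2.resize(big[0:200,160:400],None,fx=s,fy=s,interpolation=cv2.INTER_CUBIC)
def draw(P,col):
    for u,v in proj("wrist",P,C): cv2.circle(big,(int((u-160+.5)*s),int((v+.5)*s)),2,col,-1)
o=np.array([np.cos(YAW),np.sin(YAW),0]); l=np.array([-o[1],o[0],0])
draw([AX+.035*o+b*l+[0,0,h] for b in(-.007,.007) for h in (.189,.223)],(255,0,0))
S=robot.get_state(); p=np.array(S["ee_pos"]);R=np.array(S["tool_rot"])
a=np.linspace(0,2*np.pi,40)
for x in (-.051,-.059): draw([p+R@[-x,.0155*np.cos(t),.0025+.0155*np.sin(t)] for t in a],(0,255,0))
draw([p+R@[.075,.009*np.cos(t),.0025+.009*np.sin(t)] for t in a],(0,255,255))
draw([CL+RC@[x,y,z] for x in(-.041,-.051) for y in(-.0125,.0125,) for z in (.007,)],(255,255,0))
draw([AX+.15*(np.cos(t)*o+np.sin(t)*l)+[0,0,.05] for t in np.linspace(0,2*np.pi,120)],(255,0,255))
cv2.imwrite('pics/w6d.png',big[:,:,::-1])
```

```text
(no output)
```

View pics/w6d.png

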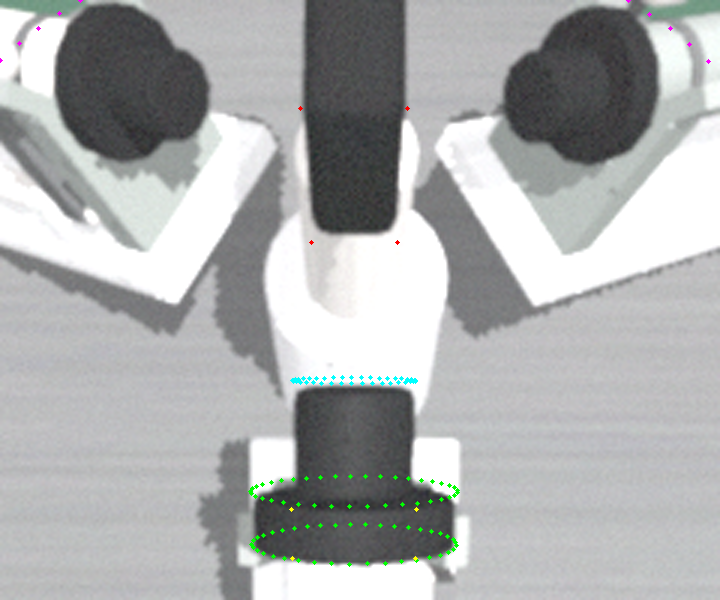

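Run:
```python
from h import *
np.set_printoptions(precision=3,suppress=True)
X=-.0055
def loc():
    s=robot.get_state(); f=RC.T@np.array(s["force"]); print("  clip xyz mm",(RC.T@(np.array(s["ee_pos"])-CL)*1e3-[0,0,2.5]),"F clip",f)
robot.move_linear(tgt(X,0,.035),velocity=.06); st("35"); loc()
for h in (.022,.014,.007,.002,.0):
    r=robot.move_linear(tgt(X,0,h),velocity=.025,threshold=22); print(h,r); loc()
    if r: break
st("")
```

```text
35 20.87 [ 0.524 -0.183  0.151] [-0.051 -0.431 -2.083] [-0.341  0.65  -0.046] 0.02103784518407973 [ 0.066  0.329  0.493  2.069 -0.846  0.742  0.12 ]
  clip xyz mm [-5.29  -0.021 34.768] F clip [ 1.122  0.343 -1.775]
0.022 False
  clip xyz mm [-5.443 -0.428 21.816] F clip [ 1.619 -3.621 -1.092]
0.014 False
  clip xyz mm [-5.467 -0.412 13.618] F clip [-0.186 -5.393 -3.288]
0.007 False
  clip xyz mm [-5.492  0.121  6.969] F clip [-0.805 -2.82  -0.709]
0.002 False
  clip xyz mm [-5.354  0.182  1.865] F clip [ 1.224 -0.738 -2.589]
0.0 False
  clip xyz mm [-5.429  0.348  0.146] F clip [2.357 0.528 1.702]
 23.03 [ 0.537 -0.176  0.12 ] [-2.176 -1.924  0.547] [-0.47   0.693 -0.021] 0.021028396782826243 [ 0.082  0.393  0.451  2.072 -0.927  0.693  0.182]
```

Run:
```python
from h import *
np.set_printoptions(precision=3,suppress=True)
def loc():
    s=robot.get_state(); f=RC.T@np.array(s["force"]); print("  clip xyz mm",(RC.T@(np.array(s["ee_pos"])-CL)*1e3-[0,0,2.5]),"F clip",f)
print(robot.move_linear(tgt(-.0055,0,-.002),velocity=.01,threshold=8)); loc()
robot.pause(.2); loc()
for n in ("wrist","scene","top"):
    im=robot.grab_frame(n); cv2.imwrite(f'pics/{n}7.png',im[:,:,::-1])
    uv=proj(n,CL)[0].astype(int)
    if n!="wrist": zoom(im,max(uv[0]-55,0),uv[1]-55,110,110,6,f'{n}7z.png')
    else: zoom(np.clip(im*1.8,0,255).astype(np.uint8),180,60,200,250,3,'wrist7z.png')
```

```text
True
  clip xyz mm [-5.344  0.684 -0.51 ] F clip [-1.387 -0.834  7.22 ]
  clip xyz mm [-5.304  0.626 -0.498] F clip [ 0.134 -0.835  7.335]
```

View pics/wrist7z.png

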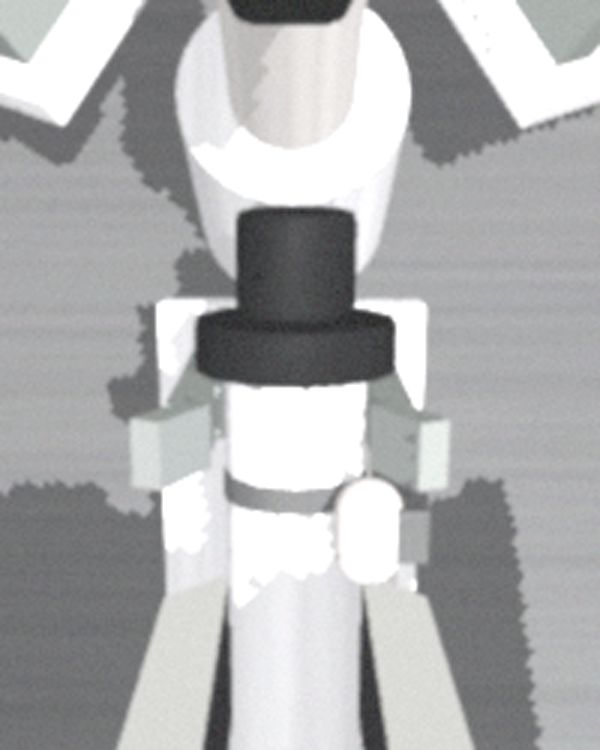

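View pics/top7z.png

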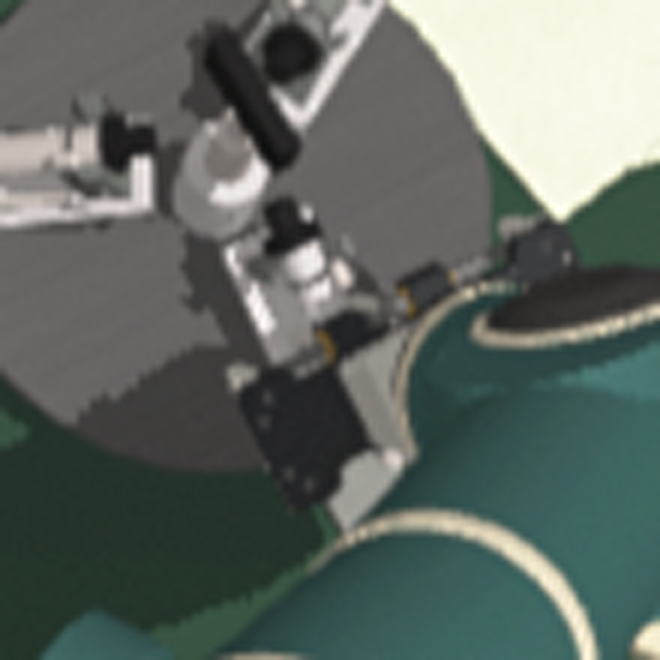

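Run:
```python
from h import *
np.set_printoptions(precision=3,suppress=True)
def loc():
    s=robot.get_state(); f=RC.T@np.array(s["force"]); print("  clip xyz mm",(RC.T@(np.array(s["ee_pos"])-CL)*1e3-[0,0,2.5]),"F clip",f)
robot.move_linear(tgt(-.0055,0.0004,0),velocity=.02); loc()
for x in (-.004,-.0025,-.001,0.0005):
    r=robot.move_linear(tgt(x,0.0004,0),velocity=.01,threshold=8); print(x,r); loc()
    if r: break
```

```text
clip xyz mm [-5.647  0.493  0.038] F clip [ 0.792  1.359 -0.128]
-0.004 False
  clip xyz mm [-3.962  0.315 -0.063] F clip [0.541 0.526 0.902]
-0.0025 False
  clip xyz mm [-2.326  0.339 -0.02 ] F clip [ 0.063 -0.009  1.114]
-0.001 False
  clip xyz mm [-1.366  0.357 -0.02 ] F clip [-4.56  -0.943 -0.387]
0.0005 True
  clip xyz mm [-1.363  0.294 -0.118] F clip [-3.379  1.101 -0.847]
```

Run:
```python
from h import *
np.set_printoptions(precision=3,suppress=True)
robot.move_linear(tgt(-.002,0.0003,0),velocity=.02); st("b")
robot.gripper_to(.036); robot.pause(.4); st("open")
robot.move_linear(tgt(-.002,0.0003,.12),velocity=.08); robot.pause(.3); st("out")
for n in ("wrist","scene","top"):
    im=robot.grab_frame(n); cv2.imwrite(f'pics/{n}8.png',im[:,:,::-1])
    uv=proj(n,CL)[0].astype(int)
    if n!="wrist": zoom(im,max(uv[0]-55,0),uv[1]-55,110,110,6,f'{n}8z.png')
    else: zoom(np.clip(im*1.8,0,255).astype(np.uint8),180,60,200,250,3,'wrist8z.png')
```

```text
b 25.2 [ 0.534 -0.177  0.118] [-0.872 -0.946 -0.023] [-0.374  0.52  -0.076] 0.021379770657122328 [ 0.089  0.394  0.45   2.076 -0.932  0.693  0.194]
open 26.06 [ 0.535 -0.177  0.118] [-0.451 -0.414 -0.104] [-0.229  0.439  0.033] 0.036142057799893657 [ 0.089  0.393  0.45   2.076 -0.932  0.694  0.194]
out 28.01 [ 0.491 -0.203  0.227] [ 0.072 -0.201  0.629] [-0.266  0.438 -0.008] 0.03603128491852739 [ 0.045  0.179  0.572  2.042 -0.665  0.872 -0.01 ]
```

View pics/wrist8z.png

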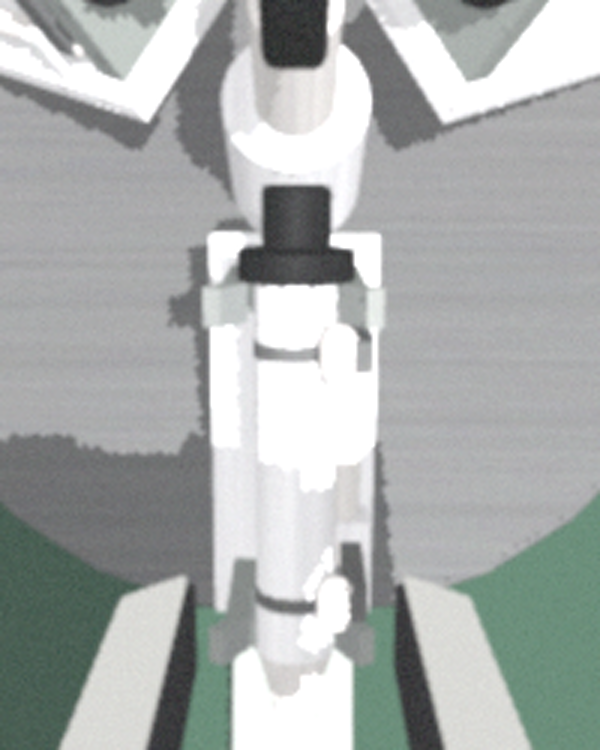

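View pics/scene8z.png

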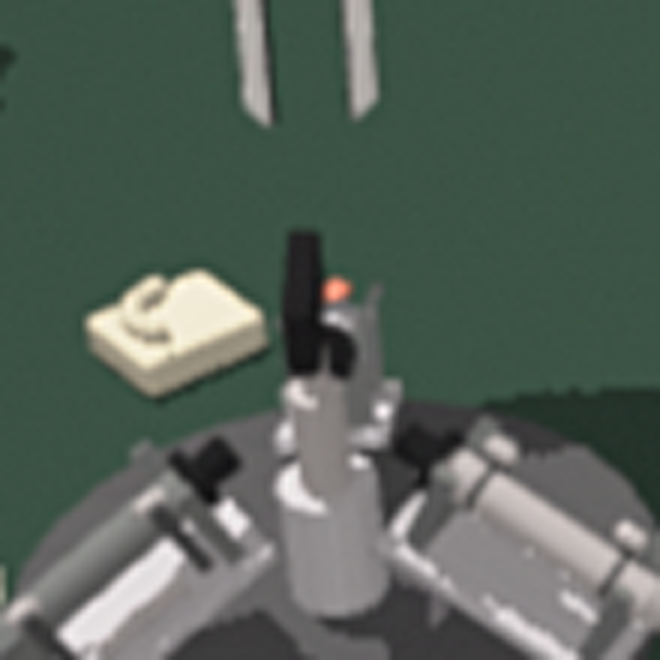

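View pics/top8z.png

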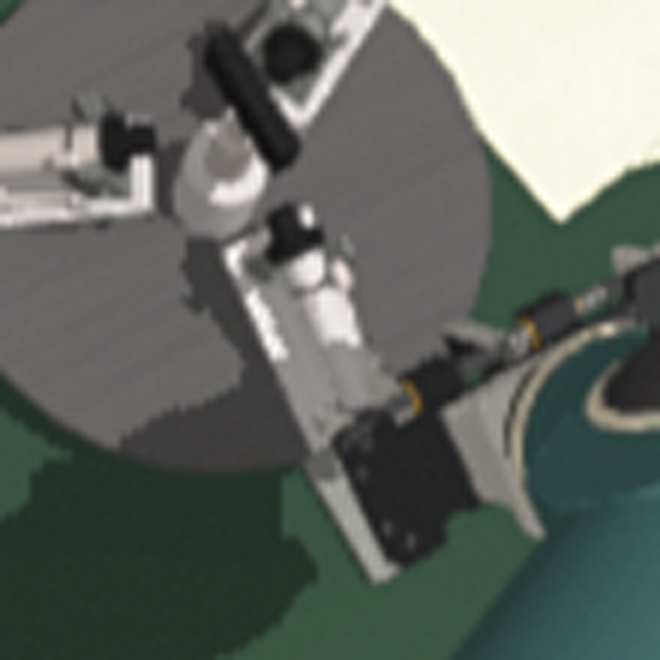

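Run:
```python
from rig import robot
print(robot.sign_off())
```

```text
the job is handed in; nothing more can be done
None
```

I turned the rack by its handle about 37° counterclockwise, and it came to rest with the empty clip over the tongue. I then took the aluminium handpiece from the rest, pressed it in along the clip's slope past the jaw, slid it down until the collar met the upper fork, let go and backed straight out. The clock stood at about 28 s of the 56 s allowed when I handed in.

**Last checks:**
- **Seating:** pressing down, I met the floor of the forks within about 0.5 mm of the expected depth. The collar met the fork about 1.4 mm uphill of my computed home position, which fits a 1–2 mm error in where I placed the clip.
- **After release:** in the last images the handpiece lies in both forks, nose outward and down. Both jaw rollers overhang it, and the clip lies in line with the tongue.
- **Robot clear:** the force reading was about zero with the gripper backed out.
- **Other objects:** the cast looks unmoved in the last images. The bottle and cup were never approached closely, but I took no final picture of them.

**What disagreed:**
- **Rest orientation:** the handpiece lay in the rest with its nose away from the robot, not towards it as the task says. I went by the images.
- **Rack axis:** the cameras differed by a few millimetres on where the axis is. I used a middle value, and turning the rack about it took only a few newtons.
- **Not measured:** the jaw and rack angles were judged only from the images.

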